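Turn the sample tumbler's filler neck to the top

TASK

The bean-sample tumbler on the cupping table has to be filled next: with your fingertips, push its wheel round by its black-tipped spokes, one after another, until the red-capped filler neck points straight up, then let go so that it stays there. Push only on the spokes and not on the filler neck or its red cap, and leave the glass, the bowl and the loose red lid beside it where they stand.

Things in the scene. Friction and masses are not known exactly. Their poses are not given: they have to be found in the camera images.
- hub (a point): Centre of the wheel, on its axle, 155 mm above the table. Axes are the stand's: x is the level axle, y lies level in the wheel's plane, z is up. The wheel lies in the plane through this point square to the axle. Its hub is an aluminium drum 92 mm across, 100 mm long on the axle; a blue rim 12 mm thick has outer radius 88 mm.
- tumbler: The grey stand, bolted down: foot plate 200 (x, along the axle) by 150 (y) by 12 mm, origin at the centre of its underside; two posts 14 (x) by 44 (y) mm, centred 72 mm either side of the wheel's plane, tops 173 mm above the table.
- wheel (a joint): Angle of the wheel (rad): 0 or a whole turn (6.283) when the neck points straight up; grows right-handed about the hub's x axis (top goes towards the hub's -y). It turns either way, well over a full turn, and is stiff: about 0.3 N m of friction keeps it where it is left; it stops at once when no longer pushed.
- neck: The filler neck, fixed to the wheel. Origin on the axle at the hub, z axis pointing out along the neck: a steel tube 20 mm across from the drum through the rim, then a red cap 28 mm across and 18 mm long, its outer face 124 mm from the axle. Six arms stand 60 degrees apart round the wheel: this neck and five spokes.
- spoke (a point): Tip of the first spoke, 130 mm from the axle, 60 degrees from the neck in the sense of growing wheel angle; the other four, alike, stand at 120, 180, 240 and 300 degrees. Each ends in a black round grip 18 mm across, from 83 to 130 mm from the axle, so 42 mm stand out beyond the rim.
- glass: Loose empty cupping glass, rim 86 mm across, 75 mm high; origin at the centre of its underside. Leave it alone.
- bowl: Loose white bowl, rim 100 mm across, 60 mm high; origin at the centre of its underside. Leave it alone.
- lid: Loose flat red lid, 88 mm across, 13 mm thick; origin at the centre of its underside. Leave it alone.

How it is judged:
By the outcome, as a careful person would: the job done as asked, in the order asked, and still so for the second after the job is handed in, with the robot touching nothing.
It also fails if it takes over 51 s, if anything falls off the work surface, if the arm or the gripper's body presses on something with over 40 N, if the wrist force passes 120 N, or if a joint passes its speed limit or range.

ROBOT

A 7-joint arm with a two-finger parallel gripper is mounted at the origin on the work surface. World frame = base frame: x ahead of the robot, y to its left, z up, the work surface at z = 0. Lengths are in m, angles in rad, forces in N, time in s.
With the tool pointing down it reaches from about 0.425 to 0.825 m from the base axis. Payload 3.6 kg.
Tool frame: the origin (TCP) lies where the fingers leave the gripper's body, on its centre line; the fingertips stand 73 mm ahead of it and the grasp point (between the pads) lies 54 mm ahead of it; z points along the fingers, y is the line along which they close (so a half turn about z gives the same grasp; the last joint's range is limited). The gripper opens to 85 mm and grips with 20 to 120 N. Pads are 22 mm wide; open, the fingers measure 114 mm over their backs; the gripper's body (76 mm by 85 mm) begins 54 mm behind the grasp point. The pads swing forward as they close: fully open they stand 13 mm farther back than shut.
Start: joints at [1.304, 0.615, -0.013, 1.423, 0.008, 1.103, -0.04], TCP at [0.154, -0.631, 0.304] pointing down, gripper open.
Joint ranges: [-3.12, 3.12], [-0.3, 2.06], [-1.34, 1.32], [0.26, 2.42], [-1.36, 4.5], [0.01, 1.98], [-2.84, 2.84]. Speed limits (rad/s): [2.79, 2.79, 3.14, 3.14, 3.14, 3.14, 3.14].

INTERFACE

Orientations are given as a unit quaternion [x, y, z, w].
In Python, from station import arm, snapshot, camera_info, ticket gives the robot as it stands. Calls block until the motion is done:
- arm.movep(position, orientation): joint-space move of the TCP to a pose.
- arm.line_to(position, velocity=0.15, ori=None): straight line of the TCP; ori=None keeps the orientation; velocity is the mean speed in m/s.
- arm.move_j(angles): joint-space move.
- arm.move_gripper(opening, effort=None): opening from 0.0 (shut) to 1.0 (fully open); effort is the grip in N (None keeps the last); returns when the fingers have stopped.
- arm.pause(seconds).
- arm.ik(position, orientation): joint angles nearest the present ones, or None.
- snapshot(name): name is "scene" or "top" or "wrist"; returns the picture (420x560x3 uint8, blue, green, red); there is no depth.
- camera_info(name): a dict with "fx", "fy", "cx", "cy" (pixels), "R" (3x3) and "t" (3): a world point X has camera coordinates R X + t; the wrist camera has in their place "T_tool_cam" (4x4, takes a point from camera to tool coordinates, whose origin is the TCP and whose axes are the flange's). Camera axes: x right, y down, z forward; pixel columns grow to the right and rows downward; lengths in m; the calibration is good to about 2 mm. A picture is of the moment at which its call begins: read the wrist's pose just before it. camera_info takes no time and is no camera call.
A pose or a line that the arm cannot do raises arm.MotionError and nothing moves.
- ticket.finish_job(): hands the job in; it is judged then, once.
Readings, each from a call of its own:
- arm.read_time(): time.
- arm.read_joint_positions(): joint angles.
- arm.read_dq(): joint speeds.
- arm.read_effort(): joint torques, N m.
- arm.read_tool_pos(): TCP position.
- arm.read_eef_rot(): TCP orientation.
- arm.read_ft_force(): force on the tool from outside, world axes, zero at the start.
- arm.read_wrist_torque(): the same for the moment, N m.
- arm.read_opening(): opening from 0.0 (shut) to 1.0 (fully open).
- arm.read_finger_force(): force on a finger pad.
Only numpy, scipy, OpenCV 4.12 (cv2) and the standard library are available. Lean on these libraries where they do the work, as an engineer would, in place of code of your own. Each camera call takes 0.05 s, during which the arm holds its last target. There are 200 camera calls.

## Working session

There is one attempt and no reset: what is moved stays moved. The work goes in short steps, each a Python script; the robot and the scene stay as the last script left them, time stands still between calls to the robot, and variables do not carry over. Pictures are saved under pics/ and viewed, at most 10 in all, crops included, and the job is handed in when it is done.

```bash
mkdir -p pics; python3 - <<'E'
from station import *
import cv2,numpy as np
for n in("scene","top"):
    im=snapshot(n); cv2.imwrite(f"pics/{n}0.png",cv2.resize(im,(800,600)))
    c=camera_info(n);print(n,{k:np.round(v,4).tolist() for k,v in c.items()})
print(arm.read_time())
E
```

```text
scene {'fx': 385.8229, 'fy': 385.8229, 'cx': 278.0656, 'cy': 216.6368, 'R': [[-0.4646, 0.8855, -0.0059], [0.5107, 0.2625, -0.8187], [-0.7235, -0.3834, -0.5741]], 't': [0.2278, -0.1752, 1.3091]}
top {'fx': 487.5382, 'fy': 487.5382, 'cx': 284.3153, 'cy': 207.2796, 'R': [[-0.0086, -0.9999, -0.0099], [-0.9843, 0.0102, -0.1762], [0.1763, 0.0082, -0.9843]], 't': [0.0367, 0.5568, 1.3328]}
0.1
```

View pics/scene0.png

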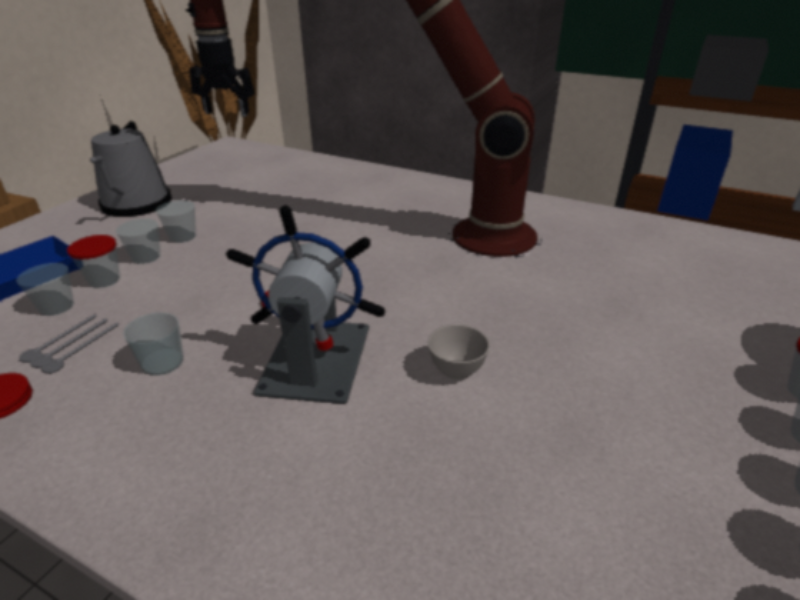

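View pics/top0.png

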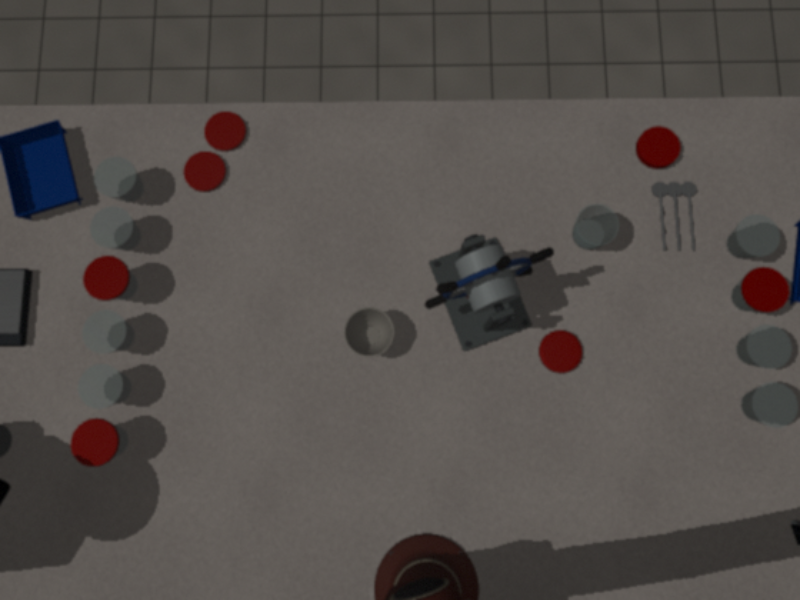

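The scene view shows the wheel at about (305,285) in the 800x600 picture, with the red cap near the bottom at (323,343). The top view shows the stand centred near (480,293). I'll enlarge both.

```bash
python3 - <<'E'
from station import *
import cv2,numpy as np
a=snapshot("scene")[130:290,150:280]; b=snapshot("top")[150:260,290:430]
g=lambda i,w,h:cv2.convertScaleAbs(cv2.resize(i,(w,h),interpolation=cv2.INTER_CUBIC),alpha=1.7)
cv2.imwrite("pics/sc1.png",g(a,487,600)); cv2.imwrite("pics/tp1.png",g(b,763,600))
E
```

```text
(no output)
```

View pics/sc1.png

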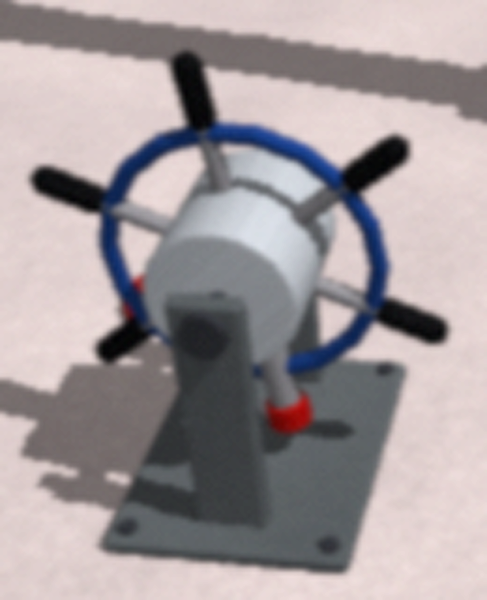

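View pics/tp1.png

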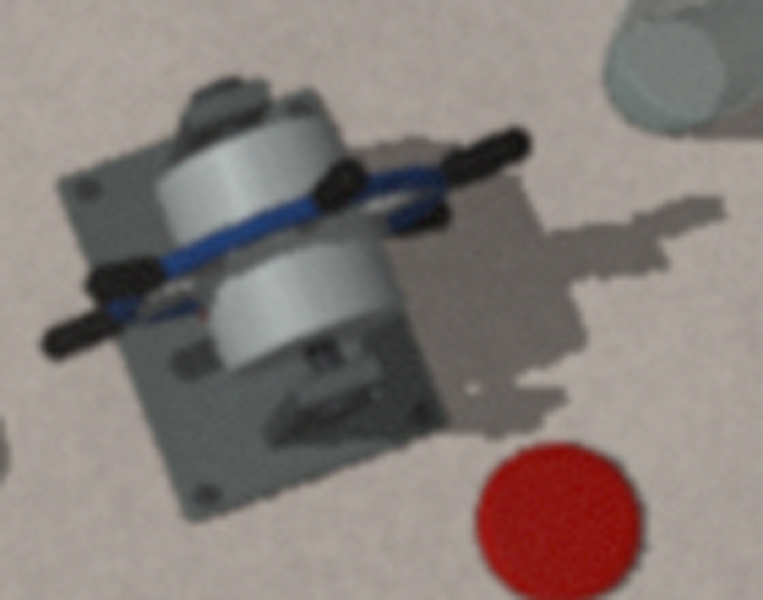

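```bash
cat > geo.py <<'E'
from station import camera_info
import numpy as np
from scipy.optimize import least_squares
from scipy.spatial.transform import Rotation as Ro
C={n:camera_info(n) for n in("scene","top")}
def proj(n,X):
    c=C[n];p=np.asarray(X)@np.array(c["R"]).T+np.array(c["t"])
    return np.c_[c["fx"]*p[:,0]/p[:,2]+c["cx"],c["fy"]*p[:,1]/p[:,2]+c["cy"]]
# wheel vector (radius r, angle a): right-handed about x from up: (0,-sin,cos)
def arm_pt(q,a,r,dx=0):
    x,y,yaw=q[:3];c,s=np.cos(yaw),np.sin(yaw);ly=-r*np.sin(a)
    return np.array([x+c*dx-s*ly,y+s*dx+c*ly,0.155+r*np.cos(a)])
def foot(q,u,v,z=0.012):
    x,y,yaw=q[:3];c,s=np.cos(yaw),np.sin(yaw);return np.array([x+c*u-s*v,y+s*u+c*v,z])
E
python3 - <<'E'
from geo import *
S=lambda P:(np.array(P)+.5)/3.748-.5+[150,130]
T=lambda P:(np.array(P)+.5)/5.452-.5+[290,150]
st=S([(183,54),(405,141),(443,333),(102,357),(35,176)]); sn=S([(291,426)])
sf=S([(403,362),(348,570),(103,548)]); tt=T([(527,140),(45,347),(448,215)]); tf=T([(60,180),(313,90),(447,427),(193,520)])
cor=[(.1,.075),(.1,-.075),(-.1,-.075),(-.1,.075)]
def res(q,full=False):
    r=[]
    F=np.array([foot(q,*c) for c in cor])
    tips=np.array([arm_pt(q,q[3]+np.pi/3*k,.13) for k in range(1,6)])
    near=lambda P,obs:np.concatenate([(P-o)[np.argmin(((P-o)**2).sum(1))] for o in obs])
    r=[near(proj("top",F),tf),near(proj("scene",F),sf),near(proj("scene",tips),st),near(proj("top",tips),tt),
       (proj("scene",[arm_pt(q,q[3],.124)])-sn).ravel()]
    return r if full else np.concatenate(r)
best=min((least_squares(res,[.57,-.1,yw,th],loss="soft_l1") for yw in(.1,.35,-.35) for th in np.arange(0,6.3,.3)),key=lambda s:s.cost)
q=best.x;print(q,best.cost);[print(np.round(v,1)) for v in res(q,True)]
for k in range(6):
    a=(q[3]+np.pi/3*k)%(2*np.pi);print(k,round(np.degrees(a)),arm_pt(q,a,.13).round(3))
# loose items by rough ray on height
def ray(n,p,z):
    c=C[n];R=np.array(c["R"]);o=-R.T@c["t"];d=R.T@[(p[0]-c["cx"])/c["fx"],(p[1]-c["cy"])/c["fy"],1];return o+d*(z-o[2])/d[2]
print("lid",ray("top",T((559,523)),.013),"bowl",ray("top",np.array((370,331))/1.4286,.06),"glass",ray("top",T((667,75)),0),ray("scene",np.array((154,330))/1.4286,.075))
np.save("q.npy",q)
E
```

```text
[ 0.56990964 -0.11647244  0.34771232  3.30148048] 11.166200175423473
[-1.6 -0.4 -0.6 -1.3  0.5 -0.2 -1.4  0.8]
[ 0.8 -0.4 -0.7 -2.1 -1.1 -2.4]
[-0.6 -0.6  0.1  0.   1.1  0.4 -0.6 -0.5 -1.2 -0.6]
[ 0.3 -0.5 -1.2  0.5 -1.  -0.6]
[ 0.2 -1.5]
0 189 [ 0.563 -0.097  0.027]
1 249 [ 0.529 -0.002  0.109]
2 309 [ 0.536 -0.022  0.237]
3 9 [ 0.577 -0.136  0.283]
4 69 [ 0.611 -0.231  0.201]
5 129 [ 0.604 -0.211  0.073]
lid [ 0.44921316 -0.27616761  0.013     ] bowl [0.48681419 0.10263463 0.06      ] glass [ 0.69507214 -0.34945128  0.        ] [ 0.69894141 -0.33249003  0.075     ]
```

```bash
cat >> geo.py <<'E'
def pose(q,a,r,gap=0.,phi=None,sgn=1,ret=0.,h=.011,g=.009):
    """TCP pose: fingertip corner at spoke radius r behind a spoke at angle a, gap m short of touching,
    tool tilted to phi, drawn back ret along the tool."""
    phi=a if phi is None else phi
    o=arm_pt(q,0,0); u=lambda t:arm_pt(q,t,1.)-o; t_=lambda t:u(t+np.pi/2)
    tip=o+r*u(a)-(g+gap)*t_(a)-h*t_(phi)
    z=-u(phi); y=sgn*np.array([np.cos(q[2]),np.sin(q[2]),0]); x=np.cross(y,z)
    return tip+(.073+ret)*u(phi), Ro.from_matrix(np.c_[x,y,z]).as_quat()
E
python3 - <<'E'
from geo import *
from station import arm
q=np.load("q.npy")
for s in(1,-1):
  for d in(-65,-51,-40,-25,0,20,35,50,60):
    for ret in (0,.08):
      p=pose(q,np.radians(d),.10,.012,sgn=s,ret=ret);j=arm.ik(*p);print(s,d,ret,p[0].round(3),None if j is None else np.round(j,2))
E
```

```text
1 -65 0 [0.512 0.044 0.199] [-0.61  0.77  0.1   2.05  1.22  1.15 -1.21]
1 -65 0.08 [0.487 0.112 0.233] [-0.43  0.75 -0.4   1.98  1.18  1.55 -1.25]
1 -51 0 [0.517 0.029 0.239] [-0.62  0.61  0.24  2.03  1.03  0.92 -0.89]
1 -51 0.08 [0.496 0.087 0.289] [-0.41  0.54 -0.25  1.95  1.03  1.28 -0.94]
1 -40 0 [0.524 0.011 0.267] [-0.26  0.51 -0.14  1.97  0.98  0.99 -0.73]
1 -40 0.08 [0.506 0.059 0.328] [-0.06  0.47 -0.58  1.89  0.97  1.3  -0.77]
1 -25 0 [ 0.535 -0.02   0.298] [ 0.07  0.45 -0.37  1.86  0.75  0.97 -0.38]
1 -25 0.08 [0.524 0.011 0.371] [ 0.1   0.37 -0.5   1.77  0.68  1.15 -0.34]
1 0 0 [ 0.559 -0.086  0.328] [ 0.48  0.51 -0.58  1.63  0.31  1.09  0.17]
1 0 0.08 [ 0.559 -0.086  0.408] [ 0.51  0.46 -0.62  1.49  0.27  1.28  0.2 ]
1 20 0 [ 0.58  -0.144  0.329] [ 0.68  0.68 -0.69  1.41  0.1   1.33  0.4 ]
1 20 0.08 [ 0.589 -0.17   0.404] [ 0.71  0.66 -0.73  1.23  0.1   1.53  0.4 ]
1 35 0 [ 0.595 -0.185  0.315] [ 0.75  0.83 -0.72  1.24 -0.02  1.53  0.49]
1 35 0.08 [ 0.61  -0.228  0.381] [ 0.74  0.84 -0.69  1.01 -0.03  1.75  0.5 ]
1 50 0 [ 0.608 -0.222  0.291] [ 0.78  0.99 -0.7   1.07 -0.
[... 827 characters left out ...]
0.328] [-0.    0.46  0.18  1.64 -0.09  1.04 -2.59]
-1 0 0.08 [ 0.559 -0.086  0.408] [ 0.05  0.4   0.1   1.51 -0.04  1.24 -2.64]
-1 20 0 [ 0.58  -0.144  0.329] [ 0.18  0.61  0.22  1.43 -0.39  1.38 -2.28]
-1 20 0.08 [ 0.589 -0.17   0.404] [ 0.22  0.59  0.24  1.25 -0.38  1.58 -2.31]
-1 35 0 [ 0.595 -0.185  0.315] [ 0.29  0.76  0.28  1.26 -0.56  1.66 -2.16]
-1 35 0.08 [ 0.61  -0.228  0.381] [ 0.34  0.78  0.31  1.03 -0.58  1.86 -2.2 ]
-1 50 0 [ 0.608 -0.222  0.291] [ 0.36  0.93  0.33  1.09 -0.72  1.93 -2.1 ]
-1 50 0.08 [ 0.629 -0.279  0.342] [ 0.72  1.02 -0.58  0.77 -0.22  1.98 -2.57]
-1 60 0 [ 0.616 -0.242  0.269] [ 0.7   1.06 -0.45  0.96 -0.38  1.89 -2.46]
-1 60 0.08 [ 0.639 -0.307  0.309] None
```

```bash
cat >> geo.py <<'E'
def stroke(arm,q,a0,a1,r=.105,pmax=35,v=.1):
    """enter behind spoke at a0 deg, push it to a1 deg, withdraw along the tool"""
    ph=lambda d:np.radians(min(d,pmax))
    go=lambda d,gap,ret,vv:(lambda p:arm.line_to(p[0],velocity=vv,ori=p[1]))(pose(q,np.radians(d),r,gap,ph(d),1,ret))
    arm.movep(*pose(q,np.radians(a0),r,.018,ph(a0),1,.075))
    go(a0,.018,0,.15); go(a0,.002,0,.08); fmax=0
    for d in np.linspace(a0,a1,int(np.ceil(abs(a1-a0)/12))+1)[1:]:
        go(d,0,0,v); fmax=max(fmax,np.linalg.norm(arm.read_ft_force()))
    print("t",arm.read_time(),"F",arm.read_ft_force(),fmax)
    go(a1,.012,0,.08); go(a1,.012,.08,.15)
E
python3 - <<'E'
from geo import *
from station import arm,snapshot
import cv2
q=np.load("q.npy")
arm.move_gripper(0.0)
arm.movep(*pose(q,0,.105,ret=.14)); print(arm.read_time())
stroke(arm,q,-51,35); print(arm.read_time())
im=snapshot("scene")[110:290,130:300]
cv2.imwrite("pics/s2.png",cv2.convertScaleAbs(cv2.resize(im,(566,600),interpolation=cv2.INTER_CUBIC),alpha=1.7))
E
```

```text
3.425
t 9.45 F [ 0.48488727 -0.68980795  0.57813945] 1.5523029325391307
10.4333
```

View pics/s2.png

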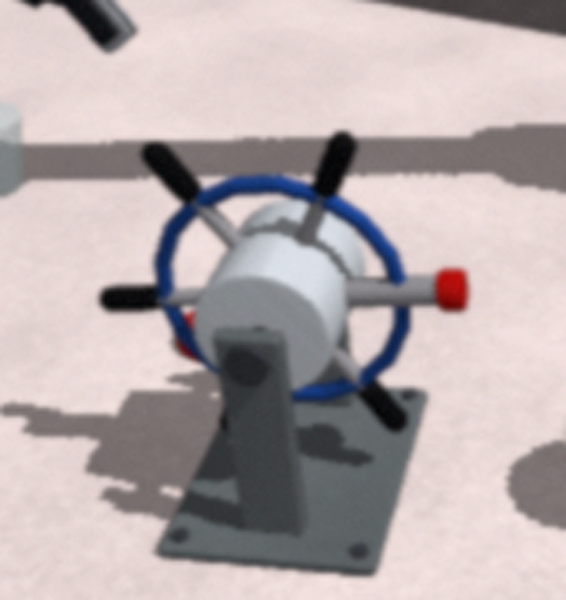

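The wheel turned: the red cap is now at right (467,290), with spoke tips at (345,132), (150,145), (102,297) and (405,428). I'll fit the angle, then push the next spoke to just short of the goal.

```bash
cat >> geo.py <<'E'
def fit_angle(q,tips,cap,s,off,guess):
    f=lambda P:(np.array(P,float)+.5)/s-.5+off
    t=f(tips);c=f([cap])
    def res(v):
        P=proj("scene",[arm_pt(q,v[0]+np.pi/3*k,.13) for k in range(1,6)])+v[1:]
        return np.concatenate([(P-o)[np.argmin(((P-o)**2).sum(1))] for o in t]+[(proj("scene",[arm_pt(q,v[0],.124)])+v[1:]-c).ravel()])
    s=least_squares(res,[guess,0,0]);return np.degrees(s.x[0]),s.x[1:],s.fun
E
python3 - <<'E'
from geo import *
from station import arm,snapshot
import cv2
q=np.load("q.npy")
th,sh,r=fit_angle(q,[(345,133),(150,146),(103,297),(405,428)],(467,290),3.332,[130,110],np.radians(275))
print(th,sh,r.round(1))
a=th+60-360
assert -40<a<-10
stroke(arm,q,a,58.5); print(arm.read_time())
im=snapshot("scene")[110:290,130:300]
cv2.imwrite("pics/s3.png",cv2.convertScaleAbs(cv2.resize(im,(566,600),interpolation=cv2.INTER_CUBIC),alpha=1.7))
E
```

```text
276.30856766849496 [0.69767433 0.21382253] [ 0.9  0.2 -0.9 -0.7 -0.4  0.7  0.2 -0.   0.1 -0.2]
t 15.6583 F [ 0.65745688 -0.23952611  0.00979014] 1.425128354426006
16.6417
```

View pics/s3.png

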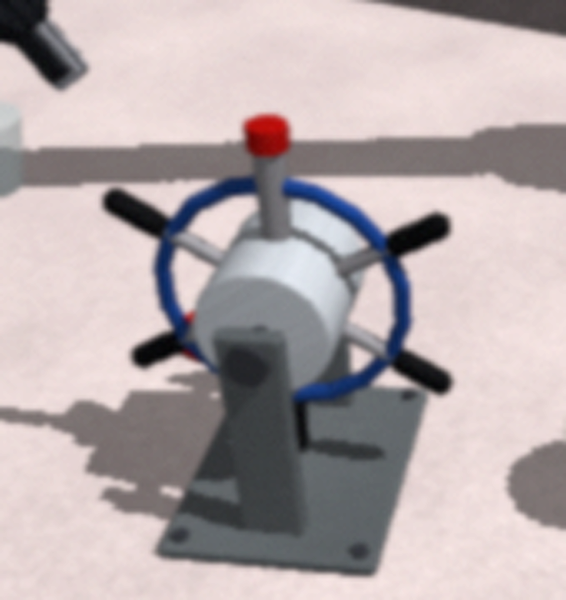

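The neck is now nearly upright: cap face at (267,121), spoke tips at (104,194), (446,216), (450,387) and (133,359). I'll fit the remaining angle and take a top view for a second estimate.

```bash
python3 - <<'E'
from geo import *
from station import arm,snapshot
import cv2
q=np.load("q.npy")
th,sh,r=fit_angle(q,[(105,194),(447,216),(450,388),(133,359)],(267,122),3.332,[130,110],np.radians(359))
print(th,sh,r.round(1))
# red-cap centroids and drum/grip in both views
for n in("scene","top"):
    im=snapshot(n).astype(int);p=proj(n,[arm_pt(q,np.radians(t),.115) for t in(-5,0,5)]);
    m=((im[...,2]>60)&(im[...,1]<40)&(im[...,0]<40)).astype(np.uint8)
    k,l,st,c=cv2.connectedComponentsWithStats(m);i=1+np.argmin(((c[1:]-p[1])**2).sum(1))
    print(n,c[i].round(2),st[i,4],"pred -5,0,5:",p.round(2).tolist())
im=snapshot("top")[150:260,290:430]
cv2.imwrite("pics/t3.png",cv2.convertScaleAbs(cv2.resize(im,(763,600),interpolation=cv2.INTER_CUBIC),alpha=1.7))
E
```

```text
359.1065913809142 [ 0.16800575 -0.1743003 ] [-0.5 -0.1  0.6  1.1  0.3 -0.4  0.3 -0.1 -0.6 -0.5]
scene [210.12 150.44] 122 pred -5,0,5: [[213.33, 150.47], [208.53, 150.01], [203.79, 149.95]]
top [345.03 185.35] 96 pred -5,0,5: [[341.27, 186.65], [345.19, 185.17], [349.06, 183.78]]
```

View pics/t3.png

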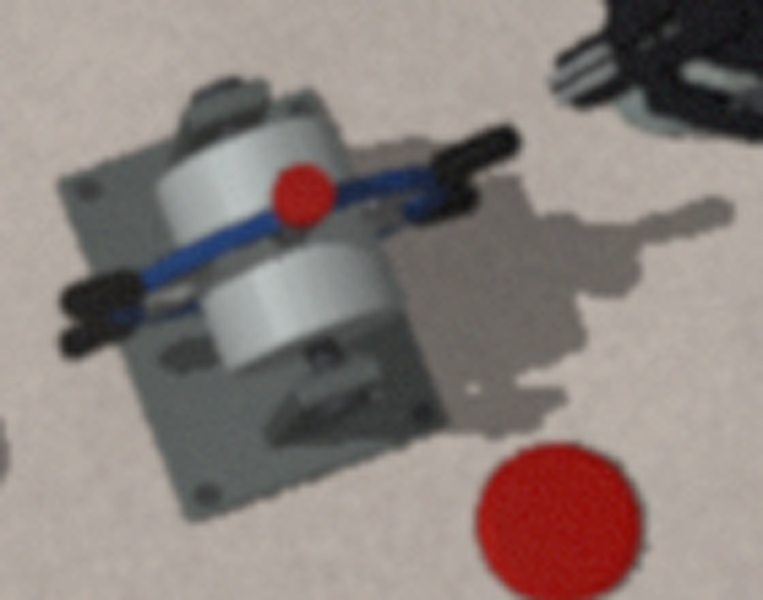

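The top view shows the red cap at (303,196) over the drum. The estimates put the wheel 0.2 to 1.6° short, with the spoke fit at 0.9°, so I'll give it a small nudge.

```bash
python3 - <<'E'
from geo import *
from station import arm,snapshot
import cv2
q=np.load("q.npy")
stroke(arm,q,57.5,59.3,v=.03); print(arm.read_time())
for n in("scene","top"):
    im=snapshot(n).astype(int);p=proj(n,[arm_pt(q,0,.115)])
    m=((im[...,2]>60)&(im[...,1]<40)&(im[...,0]<40)).astype(np.uint8)
    k,l,st,c=cv2.connectedComponentsWithStats(m);i=1+np.argmin(((c[1:]-p)**2).sum(1));print(n,c[i].round(2),p)
im=snapshot("scene")[110:290,130:300]
cv2.imwrite("pics/s4.png",cv2.convertScaleAbs(cv2.resize(im,(566,600),interpolation=cv2.INTER_CUBIC),alpha=1.7))
E
```

```text
t 18.4167 F [-0.37101597  0.14908681  0.16679046] 0.4332421754511135
19.4
scene [210.12 150.44] [[208.52829255 150.00935147]]
top [345.03 185.35] [[345.18679455 185.17152174]]
```

View pics/s4.png

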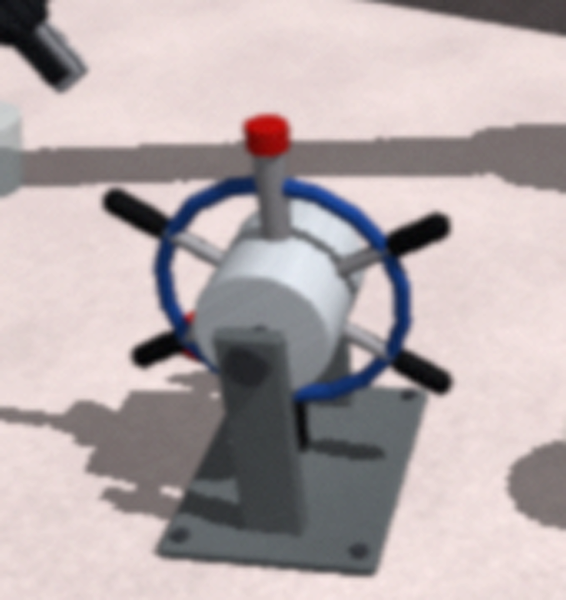

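The nudge didn't reach the spoke, so the wheel hasn't moved. The cap is still at (267,121) and upright to within about 1°, the lid and glass look undisturbed, and the gripper is clear. I'll hand it in.

```bash
python3 -c "
from station import *
print(ticket.finish_job(), arm.read_time())"
```

```text
the job is handed in; nothing more can be done
the job is handed in; nothing more can be done
```

The job is handed in at about 19 s of the 51 s allowed: pushing two spokes in turn brought the red-capped neck upright, to within about 1° by the camera fits, and the gripper is withdrawn clear of everything.

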